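# Clamp the paste jar and take off its tight brush lid

## Robot

A 6-joint arm with a two-finger parallel gripper is mounted at the origin on a cart in front of the work surface, level with it; the furniture and walls round the work are solid. World frame = base frame: x ahead of the robot, y to its left, z up, the work surface at z = 0. Lengths are in m, angles in degrees, forces in N, time in s.
With the tool pointing down it reaches from about 0.375 to 0.9 m from the base axis. Payload 3.1 kg.
Tool frame: the origin (TCP) lies on the centre line of the jaws, within the pads' length; the fingertips stand 17 mm ahead of it and the grasp point (between the pads) lies 2 mm behind it; z points along the fingers, y is the line along which they close (so a half turn about z gives the same grasp; the last joint's range is limited). The gripper opens to 87 mm and grips with 3 to 60 N. Pads are 19 mm wide; open, the fingers measure 117 mm over their backs; the gripper's body (75 mm by 190 mm) begins 51 mm behind the grasp point.
Start: joints at [-83.68, 30.224, 82.088, -0, 67.689, -10.227], TCP at [0.178, -0.599, 0.24] pointing down, gripper open.
Joint ranges: [-176.69, 176.69], [-43.24, 126.21], [12.49, 139.97], [-82, 262], [0, 151.66], [-163.58, 163.58]. Speed limits (degrees/s): [159.86, 159.86, 180, 180, 180, 180].

## Interface

Orientations are given as a 3x3 rotation matrix whose columns are the frame's x, y, z axes.
In Python, from rig import bot, imaging, finder gives the robot as it stands. The module is installed in compiled form; this text tells all that it offers.
- The arm moves only by the tool play_rows, never from a script. Its argument "motion" is a list that holds one entry, the list of rows, each a list of 6 numbers: the shift along the tool's x, y, z in m, then the turn, a rotation vector about the tool's x, y, z in degrees. In form: [[[dx, dy, dz, wx, wy, wz], ...]]. A call has 1 to 8 rows; each row is the pose to reach, as a shift and turn from the pose commanded when the call began, along the tool's axes at that moment; what a row does not reach only later rows make up. A row lasts 1/12 s, in which the tool goes at most 41.7 mm and 7.16 degrees, less where a joint would pass 70% of its speed; a pose out of reach is approached as far as the arm can. A call with a gripper value outside its range is refused whole. "fingers" is the finger opening in m, from 0 to 0.087, set as the call begins (left out, the last holds). The fingers move at their own pace and stop on an object; the grip force is fixed at half the most. Time passes only in rows, so rows that repeat a pose let the fingers close. It gives the time, the measured TCP pose, the force, the opening and the grip force at its end, in the units of the state.
- bot.read_state(): the state, without advancing time (a new reading comes with each control period).
- imaging.capture(name): name is "scene" or "top" or "wrist"; returns a dict with "frame" (400x640x3 uint8, red, green, blue), "camera_matrix" (3x3 intrinsics, pixels), "R" (3x3) and "t" (3): a world point X has camera coordinates R X + t. Camera axes: x right, y down, z forward; pixel columns grow to the right and rows downward; lengths in m; the calibration is good to about 2 mm. A picture is of the moment at which its call begins. There is no depth.
- bot.hand_in(): hands the job in; it is judged then, once.
Trained networks look in the newest picture that a camera, given by its name, has taken for a name from the list of things; names that differ only in an ending like _2 or _b are one class to them, and where a whole thing is asked for, a point or a joint stands for the part that bears it (a point fixed in the world has none). Each returns a list of dicts, best first, with "confidence" (0 to 1); they miss things now and then, are a little off and sometimes report something else, mostly with a low value. They report only what shows in the picture. A call takes as long as a camera call. They do not tell look-alikes from the thing itself.
- finder.recognise(camera, name): "at" ([x, y, z] in m, in world coordinates, good to about 4 mm: the middle of the surface that is visible of it).
- finder.outline_of(camera, name): "pixels" (400x640 bool, what is visible of it).
The state is a dict: "time_s": time; "joint_positions": joint angles; "qvel": joint speeds; "tau": joint torques, N m; "position": TCP position; "tcp_rot": TCP orientation; "force": force on the tool from outside, world axes, zero at the start; "moment": the same for the moment, N m; "opening": opening from 0.0 (shut) to 1.0 (fully open); "grasp_force": force on a finger pad.
Only numpy, scipy, OpenCV 4.12 (cv2) and the standard library are available. Lean on these libraries where they do the work, as an engineer would, in place of code of your own. Each camera call takes 0.05 s, during which the arm holds its last target. There are 200 camera calls.

## Task

Turn the black knob of the bench clamp clockwise to its stop so that the V jaw grips the jar of thread paste, then unscrew the jar's tight black lid anticlockwise, without the jar turning in the clamp, until its threads let go. Lift the lid straight up until it is just clear of the neck, its brush still hanging in the mouth so that it drips back into the jar, and finish while holding the lid still and level there. Leave the tools and parts around undisturbed.

Things in the scene. Friction and masses are not known exactly. Their poses are not given: they have to be found in the camera images.
- jar_clamp: bench clamp fixed to the table: aluminium base plate 98 x 282 x 12 mm with a fixed blue V block at its +y end, a blue sliding V jaw in the middle and a blue housing with the black knob at its -y end. Origin on the table near the plate's centre, z up, y along the plate from knob to fixed V. Tops above the table: V's 52 mm, housing 48 mm
- knob_grip (a point): where to grip the clamp knob, on its vertical axis, 76 mm above the table. The knob is a black upright bar 46 mm long, 14 mm thick, from 55 to 87 mm above the table, gripped across its thickness from above; a round flange 34 mm wide lies under it, top at 55 mm. The point turns with the clamp, not with the knob. The axis is 155 mm from the clamped jar's axis
- clamp_knob (a joint): turn of the knob in rad, clockwise seen from above: 0 = slack (bar along the clamp's x axis, across the plate), 1.4 = end stop. Its cam slides the V jaw 8 mm per rad towards the jar; the sprung jaw meets the jar at about 0.9 and presses with about 20 N at 1.4. Turning takes 0.25 Nm at first, 0.45 Nm at the end; it stays where it is left
- jar: white plastic jar with a yellow label band, 68 mm wide, 0.45 kg, standing loose on the base plate between the V's, with 7 mm of slack at the start, when it would spin with the lid. Origin at the centre of its underside, z up. Shoulder 58 mm high, neck 41 mm wide with three short thread ribs, rim 84 mm above the origin
- jar_mark (a point): dark diamond on the yellow label, on the jar's wall on its +x side, 32 mm above its underside
- jar_rim (a point): centre of the jar's mouth, level with the rim; the mouth is 34 mm wide
- jar_nest (a point): point on the base plate (12 mm above the table) where the jar's axis comes to lie when it is clamped against the fixed V
- v_jaw: blue sliding V jaw of the clamp, 94 mm wide and 40 mm high, that presses the jar against the fixed V. Origin on the base plate, on the axis of a jar lying in this V
- jar_lid: black ribbed screw lid, 59 mm wide, 24 mm high, 70 g, with a brush under it. Origin at the centre of the skirt's lower edge, z up; when tight it lies 66 mm above the jar's origin, x axis within 5 degrees of the jar's. A sprung liner (16 N) makes it tight: 0.25 to 0.5 Nm to turn. The skirt is clear of the rim 18 mm above the tight place; the brush tip leaves the mouth at 45 mm
- lid_grip (a point): centre of the lid's flat top, 24 mm above the lid's origin; the lid is gripped from above across its 59 mm width, any way round
- lid_mark (a point): white dot on the lid's top, 23 mm from its axis on its +x side; above the jar's diamond when tight. Turned anticlockwise from above, the lid's three lugs are free once the dot is 58 degrees past the diamond (aim for 72) and bump on the next threads at about 87. No raising is needed while turning (up to 4 mm does no harm); once free it lifts straight off
- brush_tip (a point): lower end of the brush, on the lid's axis, 27 mm below the lid's origin (45 mm below the rim when the lid is tight); brush 14 mm wide
- collet_1: grey steel spring collet standing on its narrow end, 32 mm wide, 42 mm high; to be left alone
- collet_2: another such collet, 32 mm wide, 42 mm high; to be left alone
- collet_3: a third such collet, 32 mm wide, 42 mm high; to be left alone
- hex_key: long steel hex key lying flat, 40 x 140 x 9 mm; to be left alone
- screwdriver: screwdriver with a red handle lying flat, 27 x 210 x 24 mm; to be left alone
- sanding_block: cork sanding block, 62 x 118 x 36 mm; to be left alone
- tape_measure: yellow tape measure, 36 x 76 x 66 mm; to be left alone
Not all that is in view belongs to the job. What is shaped like the jar_lid but turquoise is not meant.

How it is judged (in metres and radians):
On the way, in this order (a step that is already met when the one before it is completed fails the run):
1. the knob is turned home and the V jaw presses the jar (over 5 N) while the lid is still tight (value of joint clamp_knob above 1.1 rad and contact force between v_jaw and jar above 5 N and y of lid_mark in the frame of jar below 0.008 m and z of jar_lid in the frame of jar below 0.07 m), for 0.2 s.
2. the lid is turned anticlockwise out of its threads (50 degrees or more) on the braced jar, before it is lifted (value of joint clamp_knob above 1.1 rad and contact force between v_jaw and jar above 5 N and y of lid_mark in the frame of jar above 0.0178 m and z of jar_lid in the frame of jar below 0.078 m), for 0.1 s.
At the end, for the whole second after the job is handed in: Lid held still and level (0.2 rad) by the gripper, centred within 12 mm, 15 mm or more above its tight place, brush tip not above the rim, not touching the jar; jar upright within 6 mm of the V centre, knob past 1.1 rad, jaw pressing it with over 5 N (value of joint clamp_knob above 1.1 rad and contact force between v_jaw and jar above 5 N and z of jar_lid in the frame of jar above 0.081 m and z of brush_tip in the frame of jar below 0.085 m and horizontal distance between jar_lid and jar below 0.012 m and angle between jar_lid's own z axis and vertical below 0.2 rad and angle between jar's own z axis and vertical below 0.1 rad and horizontal distance between jar and jar_nest below 0.006 m and z of jar in the frame of jar_clamp below 0.016 m and contact force between jar_lid and the fingers above 2 N and contact force between jar_lid and jar below 0.3 N and linear speed of each of jar_lid, jar below 0.02 m/s); the arm keeps its last pose, push and grip.
It fails at once if the jar turns or is dragged about (its label mark moves more than 16 mm) (distance of jar_mark from where it was at the start of the episode above 0.016 m).
It fails at once if the jar tips by more than 0.15 rad (angle between jar's own z axis and vertical above 0.15 rad).
It fails at once if a tool or part lying around is moved by more than 25 mm (distance of any of collet_1, collet_2, collet_3, hex_key, screwdriver, sanding_block, tape_measure from where it was at the start of the episode above 0.025 m).
It also fails if it takes over 45 s, if anything falls off the work surface, if the arm or the gripper's body presses on something with over 40 N, if the wrist force passes 120 N, or if a joint passes its speed limit or range.

## Working session

There is one attempt and no reset: what is moved stays moved. The work goes in short steps, Python scripts to look and compute and a tool call to move; the robot and the scene stay as the last step left them, time stands still between calls to the robot, and variables do not carry over. Pictures are saved under pics/ and viewed, at most 10 in all, crops included, and the job is handed in when it is done.

Besides the shell and the picture viewer there is one more tool, called after "Call:" in YAML: its name, and indented under it one key for each argument. play_rows: Moves the arm, as the interface text tells. Its arguments: {"type":"object","properties":{"motion":{"type":"array"},"fingers":{"type":"number"}},"required":["motion"]}

```bash
mkdir -p pics
cat > h.py <<'E'
import numpy as np, cv2
from rig import bot, imaging, finder
def save(c,f,crop=None,s=1):
    im=c["frame"][:,:,::-1]
    if crop: im=im[crop[1]:crop[3],crop[0]:crop[2]]
    cv2.imwrite('pics/'+f,cv2.resize(im,None,fx=s,fy=s,interpolation=cv2.INTER_CUBIC))
def proj(c,X):
    p=c["camera_matrix"]@(c["R"]@np.array(X)+c["t"]); return (p[:2]/p[2]).round(1)
def back(c,uv,z):
    d=c["R"].T@np.linalg.inv(c["camera_matrix"])@np.array([uv[0],uv[1],1.]); o=-c["R"].T@c["t"]
    return o+d*(z-o[2])/d[2]
E
python3 - <<'E'
from h import *
s=bot.read_state();print({k:np.round(v,3).tolist() for k,v in s.items()})
cs={}
for n in("top","scene"):
    c=imaging.capture(n);save(c,n+'0.png');cs[n]=c
    print(n,'cam',(-c["R"].T@c["t"]).round(3))
    for t in["jar_clamp","clamp_knob","knob_grip","jar","jar_lid","lid_grip","lid_mark","jar_mark","v_jaw","collet_1","tape_measure","screwdriver","hex_key","sanding_block"]:
        for r in finder.recognise(n,t)[:4]: print(t,round(r["confidence"],2),np.round(r["at"],3),proj(c,r["at"]))
E
```

```text
{'time_s': 0.0, 'joint_positions': [-83.681, 30.28, 82.154, -0.002, 67.688, -10.229], 'qvel': [-0.005, 0.027, -0.003, -0.014, 0.012, 0.034], 'tau': [-0.002, -44.005, -17.659, 0.063, 0.058, -0.0], 'position': [0.178, -0.598, 0.239], 'tcp_rot': [[0.959, 0.285, -0.0], [0.285, -0.959, 0.002], [0.0, -0.002, -1.0]], 'force': [0.506, -0.618, 0.168], 'moment': [-0.03, -0.046, -0.028], 'grasp_force': 0.0, 'opening': 1.0}
top cam [0.349 0.019 1.775]
jar_clamp 0.38 [ 0.434 -0.053  0.064] [334.4 204.9]
clamp_knob 0.58 [ 0.464 -0.144  0.039] [359.5 196.8]
clamp_knob 0.42 [ 0.432 -0.056  0.071] [335.3 205.5]
knob_grip 0.76 [ 0.463 -0.146  0.037] [359.9 197.2]
jar 0.65 [ 0.434 -0.054  0.066] [334.9 204.9]
jar_lid 0.74 [ 0.382 -0.38   0.046] [425.7 219.3]
jar_lid 0.68 [0.412 0.088 0.051] [294.6 211.3]
jar_lid 0.59 [0.513 0.102 0.048] [290.6 183.1]
jar_lid 0.53 [ 0.449 -0.067  0.107] [339.1 199.9]
lid_grip 0.71 [ 0.45  -0.073  0.102] [340.7 199.7]
lid_grip 0.66 [ 0.459 -0.113  0.054] [351.3 197.9]
lid_grip 0.53 [0.516 0.106 0.049] [289.6 182.3]
lid_grip 0.47 [0.416 0.087 0.047] [295.  210.5]
lid_mark
[... 893 characters left out ...]
r 0.63 [ 0.447 -0.082  0.103] [319.4 196.8]
jar_lid 0.44 [0.516 0.094 0.054] [319.1 187.5]
jar_lid 0.4 [ 0.446 -0.082  0.105] [319.3 196.4]
lid_grip 0.68 [ 0.449 -0.085  0.102] [320.  197.1]
lid_grip 0.62 [0.512 0.096 0.051] [317.9 187.9]
jar_mark 0.62 [ 0.463 -0.218  0.038] [335.2 224.8]
jar_mark 0.54 [ 0.439 -0.09   0.064] [318.2 205.9]
v_jaw 0.48 [ 0.446 -0.124  0.046] [322.8 212.8]
collet_1 0.57 [ 0.381 -0.383  0.04 ] [333.1 250.6]
collet_1 0.57 [ 0.476 -0.223  0.075] [339.  216.7]
collet_1 0.52 [ 0.501 -0.351  0.031] [358.2 241.4]
collet_1 0.38 [ 0.452 -0.432  0.032] [356.5 255.7]
tape_measure 0.63 [ 0.492 -0.535  0.065] [381.1 262.2]
sanding_block 0.59 [0.378 0.292 0.038] [279.3 178.3]
```

Run:
```python
from h import *
c=imaging.capture("top");save(c,'top1.png',(270,150,410,250),5.6)
c=imaging.capture("scene");save(c,'scene1.png',(260,160,400,270),5.4)
```

```text
(no output)
```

View pics/top1.png

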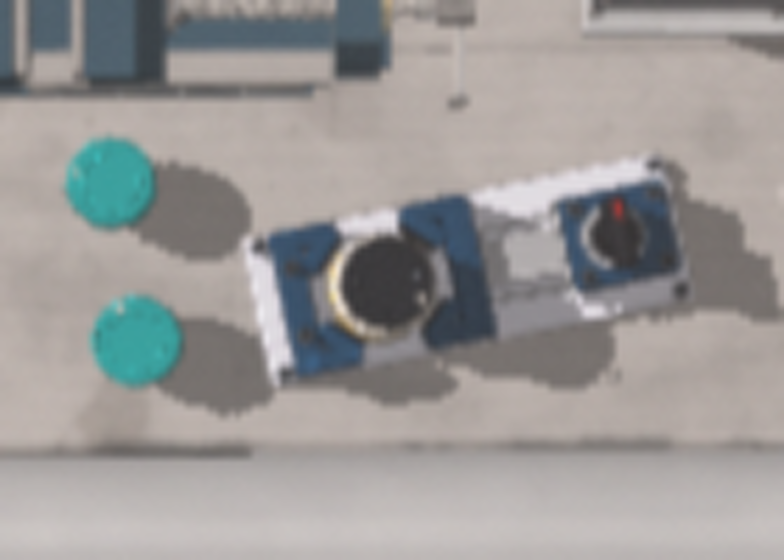

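View pics/scene0.png

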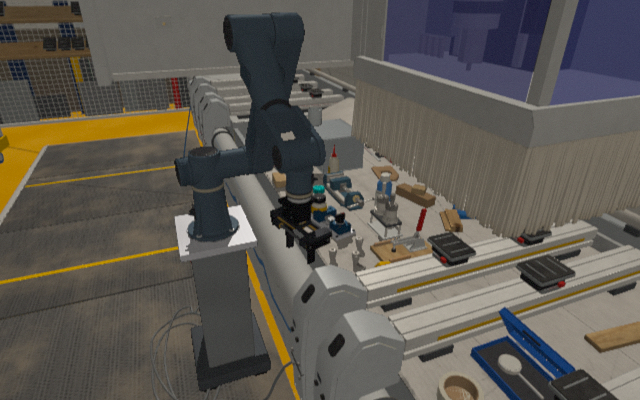

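Run:
```python
from h import *
c=imaging.capture("top")
f=lambda u,v,z:back(c,(270+u/5.6,150+v/5.6),z).round(4)
k=f(615,235,.087);l=f(388,282,.102);print('knob',k,'lid',l,np.linalg.norm((k-l)[:2]))
P=[f(*p,.012) for p in((250,240),(276,383),(655,156),(688,300))]
print(P, np.linalg.norm(P[0]-P[1]),np.linalg.norm(P[0]-P[2]))
for a,b in((k,l),(P[2],P[0]),(P[3],P[1])): d=b-a;print('yaw of clamp',np.degrees(np.arctan2(-d[0],d[1])))
for n in("jar_lid","knob_grip"):
    for o in finder.outline_of("top",n)[:3]:
        p=o["pixels"];r,cc=np.nonzero(p);print(n,o["confidence"],cc.mean(),r.mean(),p.sum())
R=np.array(bot.read_state()["tcp_rot"]);t=np.array(bot.read_state()["position"])
for yaw in(10,14): print(R.T@(np.r_[k[:2]-[.06,0],.24]-t))
```

```text
knob [ 0.4777 -0.2111  0.087 ] lid [ 0.4479 -0.0682  0.102 ] 0.1459741415456861
[array([0.481 , 0.0168, 0.012 ]), array([3.879e-01, 3.000e-04, 1.200e-02]), array([ 0.5351, -0.2482,  0.012 ]), array([ 0.4407, -0.2685,  0.012 ])] 0.0945508328889809 0.27046591282451843
yaw of clamp 11.77949640006614
yaw of clamp 11.538433029918986
yaw of clamp 11.113040535948292
jar_lid 0.69 338.7511737089202 200.08920187793427 213
jar_lid 0.49 294.24285714285713 210.9904761904762 210
jar_lid 0.48 289.33816425120773 182.54589371980677 207
[ 0.34025269 -0.30367105 -0.00045469]
[ 0.34025269 -0.30367105 -0.00045469]
```

Call:
play_rows:
  motion:
    - [[0.04,-0.035,0,0,0,0],[0.07,-0.062,0,0,0,1],[0.1,-0.09,0,0,0,2],[0.13,-0.116,0,0,0,3],[0.16,-0.143,0,0,0,4],[0.19,-0.17,0,0,0,5],[0.22,-0.196,0,0,0,5],[0.25,-0.223,0,0,0,5]]

```text
time_s: 2.42
position: [0.354, -0.314, 0.2398]
tcp_rot: [[0.98, 0.199, 0.001], [0.199, -0.98, -0.001], [0.0, 0.001, -1.0]]
force: [1.2, -0.3, 0.7]
opening: 1.003
grasp_force: 0.0
```

Call:
play_rows:
  motion:
    - [[0.03,-0.025,0,0,0,0],[0.06,-0.05,0,0,0,0],[0.075,-0.07,0,0,0,0],[0.075,-0.07,0,0,0,0],[0.075,-0.07,0,0,0,0]]

```text
time_s: 2.83
position: [0.4132, -0.2309, 0.2397]
tcp_rot: [[0.979, 0.204, 0.0], [0.204, -0.979, -0.001], [-0.0, 0.001, -1.0]]
force: [-0.2, -0.9, -0.1]
opening: 1.002
grasp_force: 0.0
```

Run:
```python
from h import *
s=bot.read_state();print({k:np.round(v,3).tolist() for k,v in s.items()})
c=imaging.capture("wrist");save(c,'w0.png')
print('cam',(-c["R"].T@c["t"]).round(3))
for t in["knob_grip","jar_lid","lid_grip","lid_mark","jar_mark","jar","v_jaw"]:
    for r in finder.recognise("wrist",t)[:3]: print(t,round(r["confidence"],2),np.round(r["at"],3),proj(c,r["at"]))
```

```text
{'time_s': 2.833, 'joint_positions': [-42.74, 18.572, 103.228, -0.026, 58.177, 35.525], 'qvel': [-2.849, 0.367, -0.723, -0.539, -0.411, -0.317], 'tau': [1.078, -32.052, -14.875, 0.171, 0.056, 0.034], 'position': [0.413, -0.231, 0.24], 'tcp_rot': [[0.979, 0.204, 0.0], [0.204, -0.979, -0.001], [-0.0, 0.001, -1.0]], 'force': [-0.239, -0.86, -0.111], 'moment': [-0.074, 0.01, -0.001], 'grasp_force': 0.0, 'opening': 1.002}
cam [ 0.486 -0.216  0.385]
knob_grip 0.24 [ 0.454 -0.074  0.099] [173.7 120.6]
jar_lid 0.98 [0.422 0.078 0.051] [ 60.5 120.2]
jar_lid 0.91 [0.514 0.092 0.051] [42.6 30.1]
jar_lid 0.86 [ 0.452 -0.072  0.1  ] [170.9 121.3]
lid_grip 0.83 [0.52  0.096 0.049] [40.4 23.5]
lid_grip 0.68 [ 0.454 -0.07   0.102] [167.7 119.1]
lid_grip 0.57 [0.418 0.079 0.051] [ 60.5 123.4]
lid_mark 0.82 [0.42  0.082 0.052] [ 56.  121.3]
lid_mark 0.78 [0.516 0.097 0.051] [38.4 27.7]
lid_mark 0.7 [ 0.449 -0.071  0.099] [169.3 124.8]
jar_mark 0.57 [ 0.458 -0.093  0.063] [206.7 120. ]
jar 0.96 [ 0.461 -0.095  0.066] [207.5 117.5]
jar 0.33 [ 0.476 -0.157  0.05 ] [267.7 115.2]
v_jaw 0.56 [ 0.472 -0.121  0.054] [235.  112.1]
v_jaw 0.42 [ 0.474 -0.154  0.047] [265.5 116.9]
v_jaw 0.18 [ 0.456 -0.418  0.039] [469.  174.5]
```

View pics/w0.png

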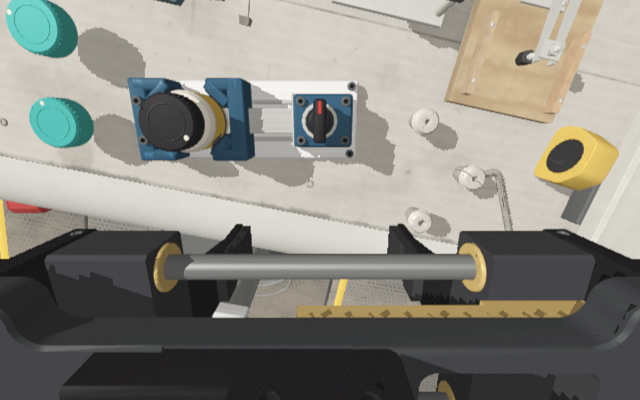

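Run:
```python
from h import *
c=imaging.capture("wrist");save(c,'w1.png',(120,65,370,170),3.2)
im=c["frame"].astype(int);s=im.sum(2)
for name,(u0,v0,u1,v1),z in(("knob",(303,95,337,146),.087),("lid",(135,88,206,155),.102)):
    m=np.zeros(s.shape,np.uint8);m[v0:v1,u0:u1]=(s[v0:v1,u0:u1]<150)
    red=(im[...,0]>120)&(im[...,1]<70);
    if name=="knob": m[v0:v1,u0:u1]|=red[v0:v1,u0:u1].astype(np.uint8)
    n,l,st,ce=cv2.connectedComponentsWithStats(m);i=1+st[1:,4].argmax();print(name,st[i],ce[i],back(c,ce[i],z).round(4))
    r=cv2.minAreaRect(np.argwhere(l==i)[:,::-1].astype(np.float32));print(r,back(c,r[0],z).round(4))
w=(im.min(2)>180);w=w[100:150,140:205];r,cc=np.nonzero(w);print(cc+140,r+100)
print(bot.read_state()["position"])
```

```text
knob [313  98  18  44 304] [323.40131579 121.48355263] [ 0.4822 -0.2237  0.087 ]
((322.38580322265625, 119.89408874511719), (15.787062644958496, 43.323204040527344), 4.184916019439697) [ 0.4836 -0.2224  0.087 ]
lid [159  88  43  67 689] [187.81857765 122.86211901] [ 0.4545 -0.0921  0.102 ]
((180.91622924804688, 121.39729309082031), (41.03044891357422, 65.74501037597656), 3.066485643386841) [ 0.4545 -0.0854  0.102 ]
[191 192 193 194 195 196 193 194 195 196 195 182 183 184 182 183 184 185
 182 183 184 185 182 183 184 185 183 184 185] [100 100 100 100 100 100 101 101 101 101 102 135 135 135 136 136 136 136
 137 137 137 137 138 138 138 138 139 139 139]
[ 0.412412   -0.23266339  0.23950473]
```

View pics/w1.png

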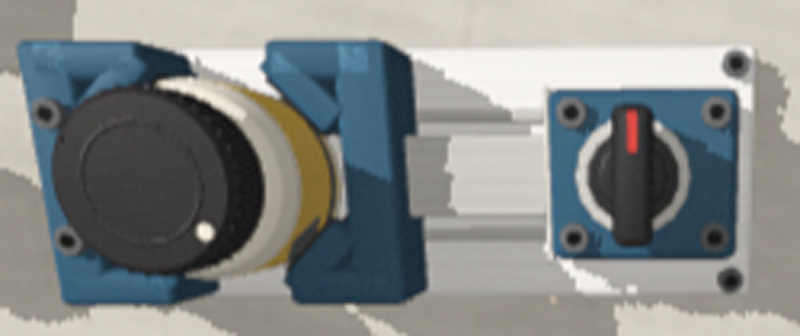

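Run:
```python
from h import *
c=imaging.capture("wrist")
s=bot.read_state();R=s["tcp_rot"];p=np.array(s["position"]);print(p.round(4),R.round(4))
k=back(c,(317.5,119.4),.087);l=back(c,(163.8,120.6),.102);d=back(c,(184,137.5),.102)
e=[back(c,(u,v),.102) for u,v in((136.6,118),(191.2,122),(163,91.6),(163.5,150))]
print('knob',k.round(4),'lid',l.round(4),'dot',d.round(4),'r',np.linalg.norm(d-l),np.linalg.norm((k-l)[:2]))
print('lid widths',np.linalg.norm(e[0]-e[1]),np.linalg.norm(e[2]-e[3]),np.mean(e,0).round(4))
b=[back(c,(120+u/3.2,65+v/3.2),.087) for u,v in((631,103),(631,245))];print('bar len',np.linalg.norm(b[0]-b[1]),np.degrees(np.arctan2(*(b[0]-b[1])[1::-1])))
v=(k-l)[:2];print('yaw',np.degrees(np.arctan2(v[0],-v[1])))
```

```text
[ 0.4125 -0.2325  0.2395] [[ 0.98    0.1989 -0.    ]
 [ 0.1989 -0.98    0.    ]
 [-0.     -0.     -1.    ]]
knob [ 0.4831 -0.2171  0.087 ] lid [ 0.4519 -0.0686  0.102 ] dot [ 0.4394 -0.0892  0.102 ] r 0.024151535506881688 0.15176124435147792
lid widths 0.05342393077796881 0.05630269082739931 [ 0.4517 -0.0684  0.102 ]
bar len 0.04447807656382197 11.306846051288723
yaw 11.838549784486144
```

Call:
play_rows:
  motion:
    - [[0.03,0,0.01,0,0,0],[0.06,-0.001,0.04,0,0,0],[0.072,-0.001,0.07,0,0,0],[0.072,-0.001,0.1,0,0,0],[0.072,-0.001,0.1,0,0,0],[0.072,-0.001,0.1,0,0,0]]

```text
time_s: 3.83
position: [0.4819, -0.2159, 0.1383]
tcp_rot: [[0.98, 0.2, -0.004], [0.2, -0.98, 0.003], [-0.003, -0.004, -1.0]]
force: [0.3, -0.6, -0.3]
opening: 1.002
grasp_force: 0.0
```

Run:
```python
from h import *
c=imaging.capture("wrist");save(c,'w2.png')
s=bot.read_state();print(s["position"],s["tcp_rot"].round(4),s["joint_positions"])
print(proj(c,[.4831,-.2171,.087]))
```

```text
[ 0.48286146 -0.21674549  0.13980068] [[ 9.798e-01  1.998e-01 -8.000e-04]
 [ 1.998e-01 -9.798e-01  5.000e-04]
 [-6.000e-04 -6.000e-04 -1.000e+00]] [-3.62779853e+01  3.12962842e+01  1.01102916e+02 -5.32177263e-03
  4.76512492e+01  4.21988518e+01]
[320.8 217.8]
```

View pics/w2.png

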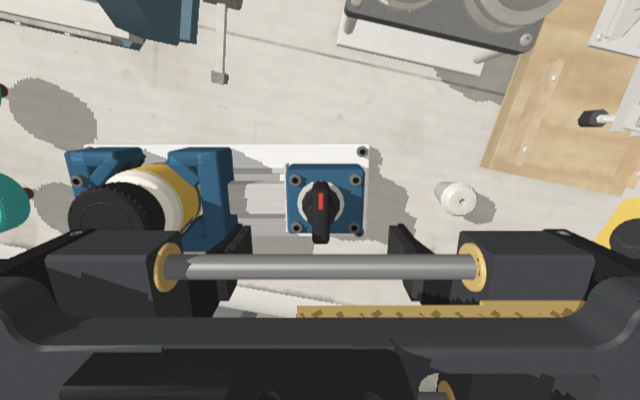

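Run:
```python
from h import *
c=imaging.capture("wrist")
x=np.array([.98,.2,0])
for d in(-.023,0,.023): print(d,proj(c,np.array([.4831,-.2171,.087])+d*x),proj(c,np.array([.4831,-.2171,.055])+d*x))
im=c["frame"][175:250,300:342].astype(int);red=(im[...,0]>120)&(im[...,1]<70);r,cc=np.nonzero(red);print(r.min()+175,r.max()+175,cc.mean()+300)
col=c["frame"][180:250,320].sum(1);print(col.tolist());print(c["frame"][225:242:8,300:342].sum(2).tolist())
```

```text
-0.023 [319.2 245.7] [319.2 229.8]
0 [319.2 218.2] [319.2 205.4]
0.023 [319.1 189. ] [319.2 179.7]
194 209 318.8888888888889
[286, 272, 204, 122, 104, 121, 118, 123, 129, 122, 140, 144, 160, 219, 308, 359, 357, 352, 357, 354, 353, 357, 350, 355, 353, 355, 355, 357, 359, 306, 189, 152, 156, 153, 153, 146, 156, 151, 152, 144, 152, 147, 151, 151, 148, 150, 152, 151, 145, 142, 144, 151, 147, 141, 150, 140, 146, 124, 101, 107, 99, 97, 75, 156, 434, 591, 633, 630, 628, 626]
[[186, 187, 229, 245, 281, 271, 274, 276, 253, 232, 166, 159, 160, 167, 162, 163, 164, 158, 160, 152, 150, 154, 144, 137, 116, 108, 99, 91, 122, 160, 180, 184, 179, 185, 179, 182, 178, 177, 181, 177, 179, 183], [338, 338, 342, 351, 340, 339, 355, 366, 365, 332, 235, 135, 133, 162, 158, 156, 159, 154, 148, 148, 141, 140, 140, 131, 117, 110, 96, 104, 212, 241, 243, 240, 244, 246, 240, 243, 243, 244, 241, 238, 241, 243], [443, 441, 439, 439, 440, 441, 443, 440, 440, 447, 442, 320, 124, 90, 90, 99, 100, 100, 104, 95, 97, 93, 100, 97, 87, 83, 186, 467, 623, 624, 621, 621, 619, 619, 621, 618, 621, 619, 614, 618, 611, 550]]
```

Call:
play_rows:
  motion:
    - [[0,0,0.025,0,0,0],[0,0,0.05,0,0,0],[0,0,0.063,0,0,0],[0,0,0.063,0,0,0],[0,0,0.063,0,0,0]]

```text
time_s: 4.35
position: [0.4836, -0.2174, 0.078]
tcp_rot: [[0.98, 0.2, 0.002], [0.2, -0.98, -0.001], [0.001, 0.002, -1.0]]
force: [0.2, 0.3, 0.4]
opening: 0.998
grasp_force: 0.0
```

Call:
play_rows:
  motion:
    - [[0,0,0,0,0,0],[0,0,0,0,0,0],[0,0,0,0,0,0],[0,0,0,0,0,0],[0,0,0,0,0,0],[0,0,0,0,0,0],[0,0,0,0,0,0],[0,0,0,0,0,0]]
  fingers: 0.0

```text
time_s: 5.02
position: [0.4831, -0.2165, 0.0765]
tcp_rot: [[0.98, 0.2, -0.0], [0.2, -0.98, 0.0], [-0.0, -0.0, -1.0]]
force: [0.7, 0.5, 0.5]
opening: 0.48
grasp_force: 0.0
```

Call:
play_rows:
  motion:
    - [[0,0,0,0,0,0],[0,0,0,0,0,0],[0,0,0,0,0,0],[0,0,0,0,0,0],[0,0,0,0,0,0],[0,0,0,0,0,0],[0,0,0,0,0,0],[0,0,0,0,0,0]]

```text
time_s: 5.68
position: [0.483, -0.2162, 0.0765]
tcp_rot: [[0.98, 0.2, -0.0], [0.2, -0.98, 0.001], [-0.0, -0.001, -1.0]]
force: [1.1, 2.0, -0.2]
opening: 0.159
grasp_force: 30.0
```

Call:
play_rows:
  motion:
    - [[0,0,0,0,0,5],[0,0,0,0,0,10],[0,0,0,0,0,15],[0,0,0,0,0,20],[0,0,0,0,0,25],[0,0,0,0,0,30],[0,0,0,0,0,35],[0,0,0,0,0,40]]

```text
time_s: 6.35
position: [0.483, -0.2161, 0.0765]
tcp_rot: [[0.878, -0.479, -0.001], [-0.479, -0.878, 0.0], [-0.001, -0.0, -1.0]]
force: [1.0, 1.7, 1.5]
opening: 0.16
grasp_force: 30.0
```

Run:
```python
from h import *
s=bot.read_state();print(s["position"],s["tcp_rot"][:,0],s["force"],s["moment"],s["joint_positions"])
```

```text
[ 0.48297262 -0.21611084  0.07649357] [ 8.77793372e-01 -4.79038979e-01 -6.72807792e-04] [0.98468939 1.68863564 1.5004865 ] [ 0.49851454 -0.02855929  0.28419276] [-3.62189018e+01  3.75271501e+01  1.03239138e+02  7.58536096e-03
  3.92732424e+01  8.23978898e+01]
```

Call:
play_rows:
  motion:
    - [[0,0,0,0,0,5],[0,0,0,0,0,10],[0,0,0,0,0,15],[0,0,0,0,0,20],[0,0,0,0,0,25],[0,0,0,0,0,30],[0,0,0,0,0,35],[0,0,0,0,0,39]]

```text
time_s: 7.02
position: [0.483, -0.216, 0.0765]
tcp_rot: [[0.381, -0.924, -0.0], [-0.924, -0.381, 0.0], [-0.001, 0.0, -1.0]]
force: [1.3, 2.8, 0.6]
opening: 0.159
grasp_force: 30.0
```

Call:
play_rows:
  motion:
    - [[0,0,0,0,0,1],[0,0,0,0,0,2],[0,0,0,0,0,2],[0,0,0,0,0,2]]

```text
time_s: 7.35
position: [0.483, -0.2161, 0.0765]
tcp_rot: [[0.352, -0.936, -0.0], [-0.936, -0.352, 0.001], [-0.001, 0.0, -1.0]]
force: [1.8, 4.3, -0.1]
opening: 0.165
grasp_force: 30.0
```

Run:
```python
from h import *
s=bot.read_state();x=s["tcp_rot"][:,0];print(s["position"],np.degrees(np.arctan2(x[1],x[0])),s["force"],s["moment"],s["joint_positions"])
```

```text
[ 0.48301402 -0.21609194  0.07650503] -69.38058172084114 [ 1.76353872  4.2824177  -0.09194784] [ 0.8708941  -0.23762018  0.37551243] [-3.62234390e+01  3.75262233e+01  1.03238029e+02  3.28986353e-02
  3.92737654e+01  1.23131667e+02]
```

Call:
play_rows:
  motion:
    - [[0,0,0,0,0,0],[0,0,0,0,0,0],[0,0,0,0,0,0],[0,0,0,0,0,0],[0,0,0,0,0,0],[0,0,-0.02,0,0,0],[0,0,-0.05,0,0,0],[0,0,-0.085,0,0,0]]
  fingers: 0.087

```text
time_s: 8.02
position: [0.4818, -0.216, 0.1609]
tcp_rot: [[0.35, -0.937, -0.004], [-0.937, -0.351, 0.003], [-0.004, 0.003, -1.0]]
force: [0.1, -0.1, 0.3]
opening: 0.68
grasp_force: 0.0
```

Call:
play_rows:
  motion:
    - [[0,0,-0.03,0,0,-7],[0,0,-0.06,0,0,-14],[0,0,-0.08,0,0,-21],[0,0,-0.08,0,0,-28],[0,0,-0.08,0,0,-35],[0,0,-0.08,0,0,-40],[0,0,-0.08,0,0,-40],[0,0,-0.08,0,0,-40]]

```text
time_s: 8.68
position: [0.4829, -0.2166, 0.2415]
tcp_rot: [[0.869, -0.494, -0.0], [-0.494, -0.869, -0.0], [-0.0, 0.0, -1.0]]
force: [-0.6, 0.1, -0.2]
opening: 0.994
grasp_force: 0.0
```

Run:
```python
from h import *
s=bot.read_state();x=s["tcp_rot"][:,0];print(s["position"],np.degrees(np.arctan2(x[1],x[0])),s["joint_positions"])
c=imaging.capture("wrist");save(c,'w3.png')
print(proj(c,[.4521,-.0643,.102]),proj(c,[.483,-.2162,.087]))
for t in["jar_lid","lid_grip","lid_mark","clamp_knob"]:
    for r in finder.recognise("wrist",t)[:4]: print(t,round(r["confidence"],2),np.round(r["at"],3),proj(c,r["at"]))
```

```text
[ 0.48293001 -0.21664098  0.24153192] -29.60153803268631 [-3.62621962e+01  2.27243701e+01  9.56543193e+01 -8.49043660e-03
  6.16223215e+01  8.33433771e+01]
[218.1 275.3] [318.1 187.3]
lid_grip 0.52 [ 0.43  -0.075  0.102] [236.7 285.9]
lid_grip 0.49 [ 0.487 -0.218  0.089] [317.7 183.7]
lid_mark 0.59 [ 0.473 -0.121  0.054] [257.9 223.2]
lid_mark 0.56 [ 0.484 -0.078  0.055] [225.4 232.3]
lid_mark 0.18 [ 0.486 -0.214  0.083] [315.2 185. ]
clamp_knob 0.59 [ 0.488 -0.216  0.086] [315.9 183.6]
```

View pics/w3.png

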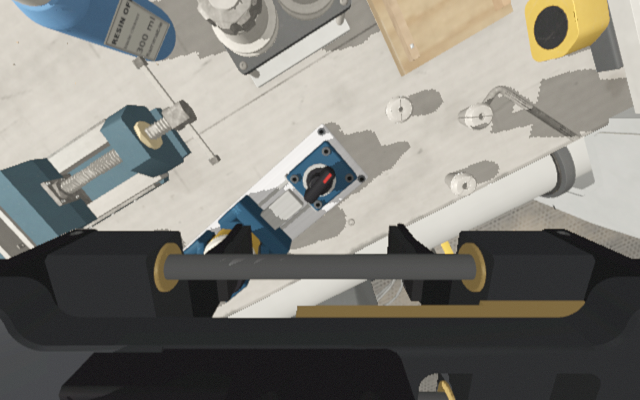

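Call:
play_rows:
  motion:
    - [[-0.03,-0.022,0,0,0,0],[-0.06,-0.044,0,0,0,0],[-0.09,-0.067,0,0,0,0],[-0.12,-0.09,0,0,0,0],[-0.146,-0.109,0,0,0,0],[-0.146,-0.109,0,0,0,0],[-0.146,-0.109,0,0,0,0]]

```text
time_s: 9.52
position: [0.4087, -0.0485, 0.2417]
tcp_rot: [[0.872, -0.49, -0.0], [-0.49, -0.872, -0.0], [-0.0, 0.0, -1.0]]
force: [1.0, -0.9, 0.1]
opening: 1.0
grasp_force: 0.0
```

Run:
```python
from h import *
s=bot.read_state();x=s["tcp_rot"][:,0];print(s["position"],np.degrees(np.arctan2(x[1],x[0])),s["joint_positions"])
c=imaging.capture("wrist")
p=proj(c,[.4521,-.0643,.102]);print(p,proj(c,[.483,-.2162,.087]))
u,v=int(max(0,p[0]-90)),int(max(0,p[1]-70));print(u,v);save(c,'w4.png',(u,v,u+200,v+150),4)
for t in["jar_lid","lid_grip","lid_mark"]:
    for r in finder.recognise("wrist",t)[:3]: print(t,round(r["confidence"],2),np.round(r["at"],3),proj(c,r["at"]))
```

```text
[ 0.40872552 -0.04849534  0.2416869 ] -29.318188599700214 [-2.24067584e+01  1.35636195e+01  1.10882647e+02 -8.72612549e-03
  5.55591873e+01  9.69163654e+01]
[311.1 147.4] [430.9  40.8]
221 77
jar_lid 0.79 [0.424 0.082 0.05 ] [225.3 218.5]
jar_lid 0.73 [0.521 0.097 0.05 ] [169.8 158.9]
jar_lid 0.68 [ 0.452 -0.068  0.098] [314.8 145.2]
lid_grip 0.76 [0.424 0.082 0.045] [226.3 216.8]
lid_grip 0.72 [0.521 0.1   0.05 ] [167.5 160.4]
lid_grip 0.59 [ 0.455 -0.061  0.104] [306.6 146.5]
lid_mark 0.81 [0.424 0.085 0.053] [222.7 220.1]
lid_mark 0.59 [0.514 0.101 0.055] [168.6 165.9]
```

View pics/w4.png

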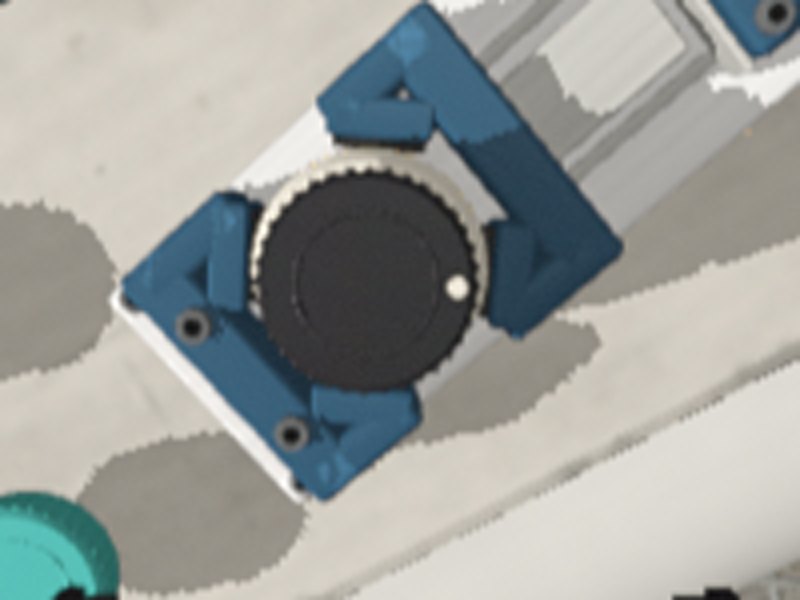

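Call:
play_rows:
  motion:
    - [[0.023,-0.004,0.01,0,0,0],[0.045,-0.007,0.03,0,0,0],[0.0456,-0.0067,0.06,0,0,0],[0.0456,-0.0067,0.09,0,0,0],[0.0456,-0.0067,0.115,0,0,0],[0.0456,-0.0067,0.135,0,0,0],[0.0456,-0.0067,0.149,0,0,0],[0.0456,-0.0067,0.149,0,0,0]]

```text
time_s: 10.38
position: [0.4516, -0.0671, 0.0897]
tcp_rot: [[0.87, -0.493, -0.005], [-0.493, -0.87, 0.002], [-0.005, 0.001, -1.0]]
force: [0.2, 0.0, -0.2]
opening: 0.999
grasp_force: 0.0
```

Call:
play_rows:
  motion:
    - [[0,0,0,0,0,0],[0,0,0,0,0,0],[0,0,0,0,0,0],[0,0,0,0,0,0],[0,0,0,0,0,0],[0,0,0,0,0,0],[0,0,0,0,0,0],[0,0,0,0,0,0]]
  fingers: 0.05

```text
time_s: 11.05
position: [0.4537, -0.0657, 0.0935]
tcp_rot: [[0.87, -0.493, 0.003], [-0.493, -0.87, 0.001], [0.002, -0.002, -1.0]]
force: [2.3, 4.1, 2.9]
opening: 0.671
grasp_force: 30.0
```

Run:
```python
from h import *
s=bot.read_state();x=s["tcp_rot"][:,0];print({k:np.round(v,4).tolist() for k,v in s.items()},np.degrees(np.arctan2(x[1],x[0])))
```

```text
{'time_s': 11.05, 'joint_positions': [-22.3238, 32.5927, 113.0117, 0.1819, 34.2447, 97.0708], 'qvel': [0.0591, -0.0119, 0.0128, -0.091, 0.0013, 0.0277], 'tau': [-2.2792, -33.9837, -6.6462, -0.9562, -0.0346, -0.0787], 'position': [0.4537, -0.0657, 0.0935], 'tcp_rot': [[0.87, -0.4931, 0.0031], [-0.4931, -0.87, 0.0007], [0.0024, -0.0021, -1.0]], 'force': [2.2848, 4.074, 2.9288], 'moment': [0.9288, -0.4123, -0.0777], 'grasp_force': 29.9934, 'opening': 0.6706} -29.54493372493403
```

Call:
play_rows:
  motion:
    - [[0,0,0,0,0,-4],[0,0,0,0,0,-8],[0,0,0,0,0,-12],[0,0,0,0,0,-16],[0,0,0,0,0,-20],[0,0,0,0,0,-24],[0,0,0,0,0,-28],[0,0,0,0,0,-32]]

```text
time_s: 11.72
position: [0.4539, -0.0658, 0.0942]
tcp_rot: [[0.999, 0.045, 0.004], [0.045, -0.999, 0.001], [0.004, -0.0, -1.0]]
force: [2.4, 6.2, 10.5]
opening: 0.672
grasp_force: 30.0
```

Run:
```python
from h import *
s=bot.read_state();x=s["tcp_rot"][:,0];print(s["position"],s["force"],s["moment"],s["opening"],np.degrees(np.arctan2(x[1],x[0])))
```

```text
[ 0.4538618  -0.06576331  0.09422984] [ 2.37962386  6.18998478 10.53447029] [ 1.0362278  -0.28083395 -0.18457972] 0.6715390812251374 2.607238228386032
```

Call:
play_rows:
  motion:
    - [[0,0,-0.0005,0,0,-5],[0,0,-0.001,0,0,-10],[0,0,-0.001,0,0,-15],[0,0,-0.001,0,0,-20],[0,0,-0.001,0,0,-25],[0,0,-0.001,0,0,-30],[0,0,-0.001,0,0,-35],[0,0,-0.001,0,0,-40]]

```text
time_s: 12.38
position: [0.4537, -0.0643, 0.0949]
tcp_rot: [[0.737, 0.676, 0.004], [0.676, -0.737, 0.003], [0.005, 0.0, -1.0]]
force: [4.3, 11.4, 8.3]
opening: 0.669
grasp_force: 30.1
```

Call:
play_rows:
  motion:
    - [[0,0,0,0,0,-1],[0,0,0,0,0,-1],[0,0,0,0,0,-1]]

```text
time_s: 12.63
position: [0.4536, -0.0643, 0.0949]
tcp_rot: [[0.727, 0.686, 0.003], [0.686, -0.727, 0.003], [0.004, 0.0, -1.0]]
force: [3.7, 11.9, 8.4]
opening: 0.669
grasp_force: 30.0
```

Run:
```python
from h import *
s=bot.read_state();x=s["tcp_rot"][:,0];print(s["position"],s["force"],s["moment"],s["opening"],np.degrees(np.arctan2(x[1],x[0])))
c=imaging.capture("wrist");p=proj(c,[.4521,-.0643,.102]);print(p)
save(c,'w5.png',(160,100,480,340),2.5)
```

```text
[ 0.45360793 -0.06426469  0.09492729] [ 3.70538474 11.85535984  8.37751869] [ 1.99603666 -0.55128049 -0.14392813] 0.6692780878622648 43.35149750080299
[317.4 257.6]
```

View pics/w5.png

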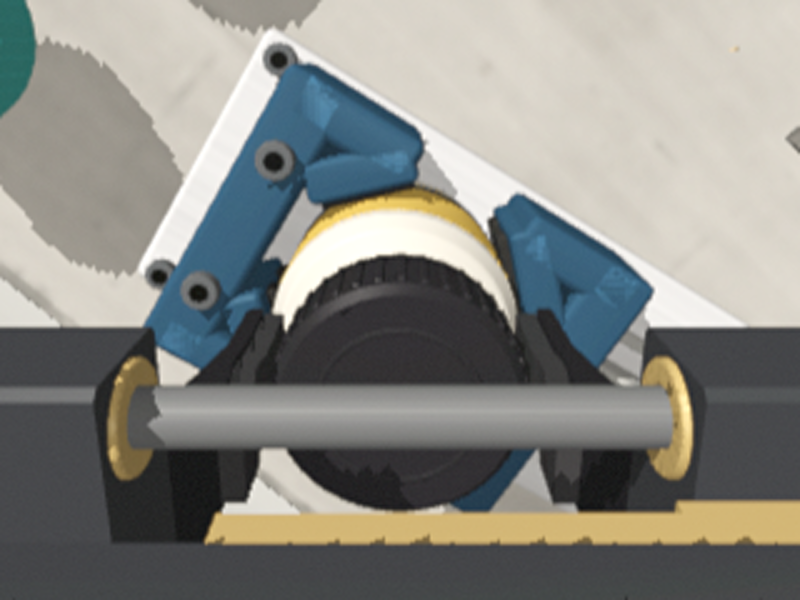

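Call:
play_rows:
  motion:
    - [[0.0007,-0.0007,0,0,0,0],[0.0014,-0.0015,0,0,0,0],[0.0014,-0.0015,-0.001,0,0,0],[0.0014,-0.0015,-0.002,0,0,0],[0.0014,-0.0015,-0.003,0,0,0],[0.0014,-0.0015,-0.004,0,0,0],[0.0014,-0.0015,-0.005,0,0,0],[0.0014,-0.0015,-0.005,0,0,0]]

```text
time_s: 13.35
position: [0.4527, -0.0641, 0.0983]
tcp_rot: [[0.725, 0.689, 0.0], [0.689, -0.725, 0.001], [0.001, -0.0, -1.0]]
force: [3.6, 4.6, -2.3]
opening: 0.671
grasp_force: 30.0
```

Call:
play_rows:
  motion:
    - [[0,0,-0.003,0,0,0],[0,0,-0.006,0,0,0],[0,0,-0.009,0,0,0],[0,0,-0.012,0,0,0],[0,0,-0.015,0,0,0],[0,0,-0.018,0,0,0],[0,0,-0.02,0,0,0],[0,0,-0.021,0,0,0]]

```text
time_s: 14.02
position: [0.4525, -0.0646, 0.1199]
tcp_rot: [[0.725, 0.689, 0.0], [0.689, -0.725, -0.0], [-0.0, 0.0, -1.0]]
force: [-0.1, -0.4, -0.9]
opening: 0.672
grasp_force: 30.0
```

Call:
play_rows:
  motion:
    - [[0,0,0,0,0,0],[0,0,0,0,0,0],[0,0,0,0,0,0],[0,0,0,0,0,0],[0,0,0,0,0,0],[0,0,0,0,0,0]]

```text
time_s: 14.52
position: [0.4525, -0.0644, 0.1194]
tcp_rot: [[0.725, 0.689, -0.0], [0.689, -0.725, 0.0], [-0.0, -0.0, -1.0]]
force: [0.5, 0.4, -0.6]
opening: 0.674
grasp_force: 30.0
```

Run:
```python
from h import *
s=bot.read_state();print(s["position"],s["force"],s["moment"],s["opening"],s["grasp_force"],s["time_s"])
c=imaging.capture("wrist");save(c,'w6.png',(160,100,480,340),2.5)
c=imaging.capture("scene");save(c,'s6.png',(275,150,375,225),8)
```

```text
[ 0.45248352 -0.06437178  0.11944453] [ 0.47100872  0.37497762 -0.60056916] [-0.05650609 -0.01897118  0.00347855] 0.6741950214858764 30.000570334541408 14.5167
```

View pics/w6.png

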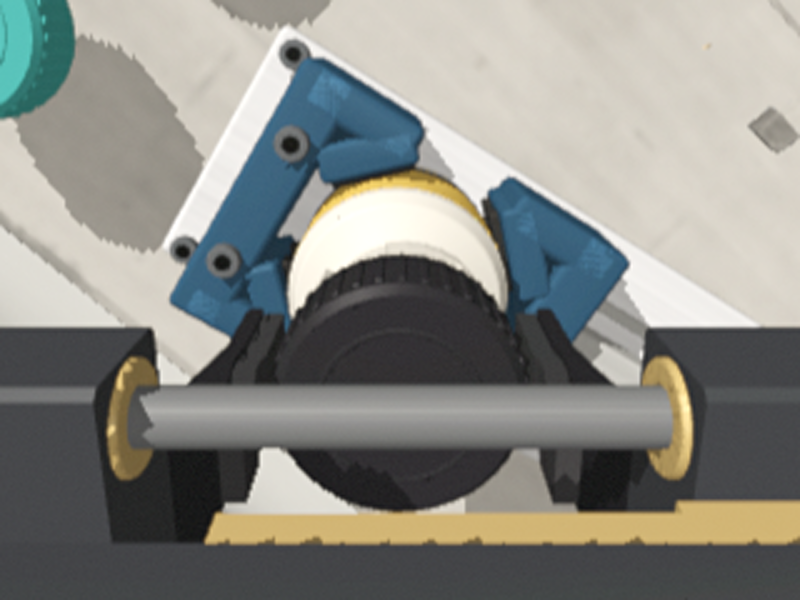

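View pics/s6.png

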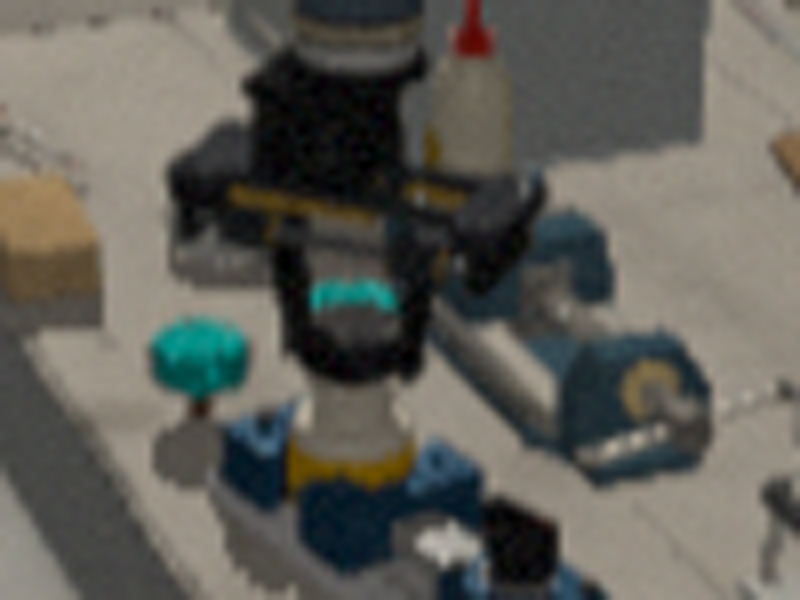

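The wrist crop shows the lid level between the pads, centred around (400, 385), with the jar seated in both V's. The scene crop shows the lid raised at about (350, 335), above the white neck, with the jar still clamped. There is no side load on the wrist.

```bash
python3 -c "
from rig import bot
print(bot.hand_in())"
```

```text
the job is handed in; nothing more can be done
None
```

I turned the knob to its stop, unscrewed the lid about 73° on the clamped jar, and handed the job in with the lid held still and level about 25 mm above its tight place; no verdict came back.

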